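# Put three desk tools back in the trays of their own colours

## Robot

A 7-joint arm with a two-finger parallel gripper is mounted at the origin on a cart in front of the work surface, level with it; the furniture and walls round the work are solid. World frame = base frame: x ahead of the robot, y to its left, z up, the work surface at z = 0. Lengths are in m, angles in rad, forces in N, time in s.
With the tool pointing down it reaches from about 0.375 to 0.925 m from the base axis. Payload 3.1 kg.
Tool frame: the origin (TCP) lies at the very end of the fingers, on their centre line; the grasp point (between the pads) lies 19 mm behind it; z points along the fingers, y is the line along which they close (so a half turn about z gives the same grasp; the last joint's range is limited). The gripper opens to 85 mm and grips with 20 to 120 N. Pads are 22 mm wide; open, the fingers measure 114 mm over their backs; the gripper's body (76 mm by 85 mm) begins 54 mm behind the grasp point. The pads swing forward as they close: fully open they stand 13 mm farther back than shut.
Start: joints at [-1.345, 0.383, 0.044, 1.598, -0.018, 1.161, -0.05], TCP at [0.207, 0.616, 0.231] pointing down, gripper open.
Joint ranges: [-2.61, 2.61], [-0.41, 2.15], [-1.48, 1.57], [0, 2.5], [-1.57, 4.71], [0.05, 1.97], [-2.85, 2.85]. Speed limits (rad/s): [2.79, 2.79, 3.14, 3.14, 3.14, 3.14, 3.14].

## Interface

Orientations are given as a unit quaternion [w, x, y, z].
In Python, from bench import state, capture, close_job gives the robot as it stands. The module is installed in compiled form; this text tells all that it offers.
- The arm moves only by the tool step_arm, never from a script. Its argument "series" is a list of rows, each an object with "grip": the closure in counts, from 0 (fully open) to 255 (shut); "offset": the shift along the tool's x, y, z in m, a list of three; "twist": the turn, a rotation vector about the tool's x, y, z in rad, a list of three. In form: [{"grip": grip, "offset": [x, y, z], "twist": [rx, ry, rz]}, ...]. A call has 1 to 12 rows; each row shifts and turns the commanded pose from where the row before left it, along the tool's axes as they then stand; what a row does not reach is not made up. A row lasts 1/10 s, in which the tool goes at most 50 mm and 8.59 degrees, less where a joint would pass 70% of its speed; a pose out of reach is approached as far as the arm can. A call with a gripper value outside its range is refused whole. The fingers move at their own pace and stop on an object; "newtons" is the grip in N (left out, the last holds). Time passes only in rows, so rows that do not move let the fingers close. It gives the time, the measured TCP pose, the force, the opening and the grip force at its end, in the units of the state.
- state(): the state, without advancing time (a new reading comes with each control period).
- capture(name): name is "side" or "top"; returns a dict with "frame" (480x640x3 uint8, red, green, blue), "depth" (480x640 float32, m along the optical axis (not along the pixel's ray), 0 where there is no reading), "mtx" (3x3 intrinsics, pixels), "R" (3x3) and "t" (3): a world point X has camera coordinates R X + t. Camera axes: x right, y down, z forward; pixel columns grow to the right and rows downward; lengths in m; the calibration is good to about 2 mm. A picture is of the moment at which its call begins.
- close_job(): hands the job in; it is judged then, once.
The state is a dict: "time_s": time; "q": joint angles; "joint_vel": joint speeds; "joint_torque": joint torques, N m; "eef_pos": TCP position; "tool_rot": TCP orientation; "ft_force": force on the tool from outside, world axes, zero at the start; "wrist_torque": the same for the moment, N m; "finger_gap": finger opening in m; "finger_force": force on a finger pad.
Only numpy, scipy, OpenCV 4.12 (cv2) and the standard library are available. Lean on these libraries where they do the work, as an engineer would, in place of code of your own. Each camera call takes 0.05 s, during which the arm holds its last target. There are 200 camera calls.

## Task

At the packing table the three things in the small trays have been mixed up, each standing in another one's tray. Put each in the middle of its own tray: the red stapler in the red tray, lying along the tray, the glue stick with the blue cap upright in the blue tray, and the white roll of labels in the white tray, flat on its end. The bare cork mat is free for setting one aside meanwhile; do not disturb the scissors or the yellow tape roll behind the paper trimmer.

Things in the scene. Friction and masses are not known exactly. Their poses are not given: they have to be found in the camera images.
- stapler: Red and grey desk stapler, 30 wide (local x) x 130 long (local y) x 56 mm high, loose, standing on its base. Origin at the centre of its underside, z up. The red top arm, from 32 to 56 mm above the origin, is 22 mm wide and does not hinge here: grasp across local x near the middle of its length. At the start it stands in the blue tray.
- glue_stick: Glue stick, a white tube with a blue cap, standing upright, 25 mm across and 88 mm high, loose. Origin at the centre of its underside, z up. At the start it stands in the white tray.
- label_roll: White roll of labels with a brown core, 64 mm across and 38 mm high, flat on its end, loose; its core cannot be entered, grasp it across the outside. Origin at the centre of its underside, z up. At the start it lies in the red tray.
- red_tray: Red shallow tray, stuck to the table, 90 (local x) x 160 (local y) x 12 mm high outside, walls 4 mm thick. Its inner floor is 4 mm above the table. Origin at the centre of its underside on the table.
- blue_tray: Blue shallow tray, of the same size and make as the red one. Origin at the centre of its underside on the table.
- white_tray: White shallow tray, of the same size and make as the red one. Origin at the centre of its underside on the table.
- cork_mat: Bare cork mat, stuck to the table, 100 (local x) x 170 (local y) x 4 mm thick, empty at the start: a free spot. Origin at the centre of its underside on the table.
- yellow_tape: Roll of yellow tape lying flat, 100 mm across, 19 mm high, loose, just behind the paper trimmer. A bystander. Origin at the centre of its underside.
- scissors: Closed scissors with orange handles lying flat, 88 (local x) x 179 (local y, handles towards +y) x 10 mm high, loose. A bystander. Origin at the centre of its underside.
Things that resemble listed ones, but are neither listed nor needed, are in the scene too. Leave any green or purple look-alike of the glue_stick alone.

How it is judged:
By the outcome, as a careful person would: the job done as asked, in the order asked, and still so for the second after the job is handed in, with the robot touching nothing.
It also fails if it takes over 112 s, if anything falls off the work surface, if the arm or the gripper's body presses on something with over 40 N, if the wrist force passes 120 N, or if a joint passes its speed limit or range.

## Working session

There is one attempt and no reset: what is moved stays moved. The work goes in short steps, Python scripts to look and compute and a tool call to move; the robot and the scene stay as the last step left them, time stands still between calls to the robot, and variables do not carry over. Pictures are saved under pics/ and viewed, at most 14 in all, crops included, and the job is handed in when it is done.

Besides the shell and the picture viewer there is one more tool, called after "Call:" as name([rows], argument=value, ...), one row to a line, values as JSON. step_arm: Moves the arm, as the interface text tells. Its arguments: {"type":"object","properties":{"series":{"type":"array","items":{"type":"object","properties":{"grip":{"type":"number"},"offset":{"type":"array","items":{"type":"number"}},"twist":{"type":"array","items":{"type":"number"}}}}},"newtons":{"type":"number"}},"required":["series"]}

```bash
mkdir -p pics; cat > h.py <<'E'
import numpy as np, cv2
from bench import state, capture
def snap(cam):
    c=capture(cam); np.savez('%s.npz'%cam,**c); return c
def load(cam): return np.load('%s.npz'%cam)
def pts(c):
    d=c['depth']; K=c['mtx']; v,u=np.mgrid[:480,:640]
    P=np.stack([(u-K[0,2])/K[0,0]*d,(v-K[1,2])/K[1,1]*d,d],-1)
    W=(P-c['t'])@c['R']; W[d==0]=np.nan; return W
E
python3 - <<'E'
from h import *
for n in('top','side'):
    c=snap(n); cv2.imwrite(f'pics/{n}0.png',c['frame'][:,:,::-1])
    print(n,-c['R'].T@c['t'])
s=state(); print(s)
E
```

```text
top [ 0.31252477 -0.0795252   1.50186885]
side [0.57841323 0.90895573 0.5144105 ]
{'time_s': 0.1, 'q': array([-1.34482243,  0.38378342,  0.04382734,  1.59943052, -0.01790905,
        1.16122792, -0.04991784]), 'joint_vel': array([-3.93364602e-05, -1.89703392e-03,  6.05510148e-04, -4.14570321e-03,
        1.70399468e-04,  8.33688816e-04,  1.53626472e-03]), 'joint_torque': array([ 2.66473799e-03, -4.34728038e+01,  1.02922641e+00, -2.50457060e+01,
        1.08505029e-02,  5.41701404e-03,  1.72028376e-06]), 'eef_pos': array([0.20651179, 0.61540198, 0.22998686]), 'tool_rot': array([-1.39367767e-04,  1.61147678e-01,  9.86929540e-01, -1.22054046e-03]), 'ft_force': array([-0.44953644,  0.28847265,  0.16493247]), 'wrist_torque': array([-0.00386236, -0.01423584,  0.01173531]), 'finger_force': 0.0, 'finger_gap': 0.08544701130866951}
```

View pics/top0.png

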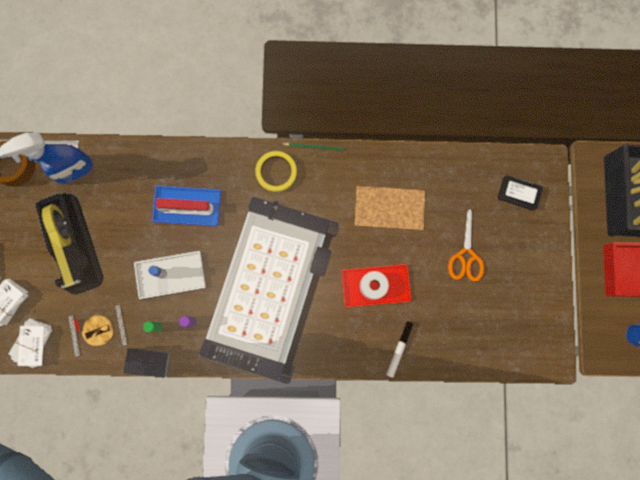

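View pics/side0.png

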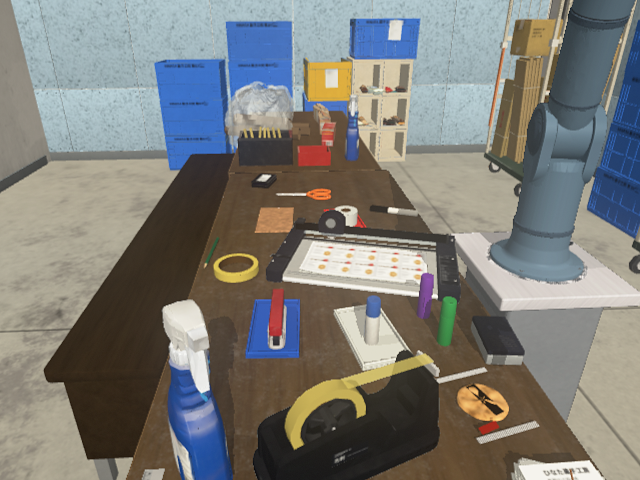

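The top view shows these things (pixels):
- Blue tray (187,206) with the red stapler.
- White tray (170,274) with the blue-capped glue stick (155,271).
- Red tray (377,285) with the label roll (374,285).
- Cork mat (390,208).
- Tape (276,171) and scissors (467,245).

What could be mistaken for the glue stick is the green stick (150,327) and the purple stick (186,322). For the stapler, it is the black tape dispenser (68,243). For the label roll, it is the yellow tape (276,171). The red bin at (625,268) could pass for the red tray. I choose by description and check with a crop.

```bash
python3 - <<'E'
from h import *
c=load('top'); W=pts(c); f=c['frame']; hsv=cv2.cvtColor(f,cv2.COLOR_RGB2HSV).astype(int)
def rep(n,m,box,z=None):
    u0,v0,u1,v1=box; M=np.zeros((480,640),bool); M[v0:v1,u0:u1]=m[v0:v1,u0:u1]
    if z: M&=(W[...,2]>z[0])&(W[...,2]<z[1])
    P=W[M]; P=P[~np.isnan(P[:,0])]
    r=cv2.minAreaRect((P[:,:2]*1000).astype(np.float32))
    print(n,len(P),'rect',np.round(r[0],0),np.round(r[1],0),round(r[2],1),'med',P.mean(0).round(3),'z',np.percentile(P[:,2],[5,50,95]).round(3))
H,S,V=hsv[...,0],hsv[...,1],hsv[...,2]
red=((H<8)|(H>172))&(S>140)
T=np.ones_like(red)
rep('bluetray',(H>100)&(H<125)&(S>150),(145,175,230,232),(-.01,.02))
rep('whitetray',(S<50)&(V>140),(125,240,212,305),(-.01,.02))
rep('redtray',red,(335,255,420,315),(-.01,.02))
rep('cork',(S>70)&(V>150),(345,178,435,238))
rep('stapler',T,(150,180,225,230),(.04,.08))
rep('staplermid',T,(150,180,225,230),(.018,.08))
rep('glue',T,(140,255,175,285),(.07,.12))
rep('roll',T,(345,260,410,310),(.03,.06))
rep('tape',(H>20)&(H<35)&(S>150),(250,145,302,196))
rep('trimmer',T,(200,190,345,385),(.015,.2))
rep('trimhigh',T,(200,190,345,385),(.05,.3))
rep('dispenser',T,(30,185,110,300),(.02,.3))
rep('spray',T,(0,125,100,190),(.03,.4))
rep('green',T,(135,315,162,338),(.05,.3))
rep('purple',T,(175,310,197,332),(.05,.3))
cv2.imwrite('pics/crop.png',cv2.resize(f[170:320,120:440,::-1],None,fx=2.5,fy=2.5,interpolation=cv2.INTER_CUBIC))
E
```

```text
bluetray 1351 rect [608. 227.] [160.  90.] 87.2 med [0.61  0.224 0.005] z [-0.001  0.005  0.013]
whitetray 2426 rect [438. 261.] [ 95. 167.] 10.9 med [0.436 0.258 0.005] z [-0.001  0.005  0.014]
redtray 1954 rect [ 422. -245.] [ 94. 167.] 6.3 med [ 0.421 -0.245  0.006] z [-0.001  0.005  0.015]
cork 2742 rect [ 616. -276.] [172. 104.] 87.0 med [ 0.615 -0.275  0.004] z [-0.001  0.004  0.01 ]
stapler 525 rect [602. 226.] [125.  24.] 89.2 med [0.601 0.226 0.053] z [0.043 0.053 0.06 ]
staplermid 579 rect [608. 218.] [145.  87.] 88.4 med [0.601 0.227 0.051] z [0.034 0.053 0.06 ]
glue 105 rect [439. 276.] [23. 23.] 62.3 med [0.438 0.275 0.09 ] z [0.076 0.091 0.097]
roll 506 rect [ 419. -236.] [62. 64.] 46.1 med [ 0.419 -0.236  0.042] z [0.037 0.042 0.048]
tape 663 rect [702.  10.] [108. 103.] 2.3 med [0.699 0.008 0.016] z [-0.002  0.018  0.024]
trimmer 15380 rect [417.  11.] [467. 352.] 1.3 med [0.406 0.014 0.031] z [0.019 0.027 0.057]
trimhigh 1545 rect [396.  47.] [339. 386.] 81.2 med [ 0.399 -0.078  0.065] z [0.051 0.057 0.091]
dispenser 4047 rect [506. 494.] [243.  94.] 21.0 med [0.501 0.483 0.07 ] z [0.022 0.072 0.124]
spray 2761 rect [705. 568.] [106. 214.] 3.8 med [0.682 0.524 0.144] z [0.039 0.129 0.257]
green 130 rect [310. 280.] [23. 22.] 0.3 med [0.311 0.278 0.082] z [0.052 0.087 0.093]
purple 122 rect [325. 200.] [23. 23.] 1.7 med [0.325 0.198 0.083] z [0.056 0.087 0.092]
```

View pics/crop.png

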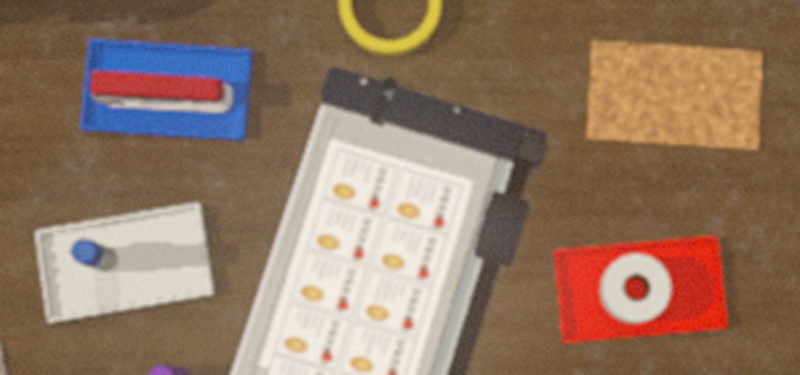

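The crop confirms the choice. The blue-capped stick is in the white tray, the stapler in the blue tray, and the label roll in the red tray, with the cork mat bare. Measured sizes and heights match the description. First the label roll goes to the cork mat.

```bash
cat > plan.py <<'E'
import sys
from h import *
from scipy.spatial.transform import Rotation as Ro
# usage: plan.py grip x,y,z,phi[,grip] ...   phi = heading of tool y, deg; measured start
def run(args, step=.045, ang=8.0):
    s=state(); p=s['eef_pos'].copy(); q=s['tool_rot']; R=Ro.from_quat([q[1],q[2],q[3],q[0]]).as_matrix()
    phi=np.degrees(np.arctan2(R[1,1],R[0,1])); print('start',p.round(4),'phi',round(phi,1),'tilt',R[:,2].round(3),'gap',round(s['finger_gap'],4),'t',s['time_s'])
    rows=[]
    for a in args:
        t=np.array([float(v) for v in a.split(',')]); d=(t[3]-phi)
        n=int(max(np.ceil(np.linalg.norm(t[:3]-p)/step),np.ceil(abs(d)/ang),1))
        p0,f0=p.copy(),phi
        for i in range(1,n+1):
            w=p0+(t[:3]-p0)*i/n-p; f=np.radians(phi)
            o=np.round([w@[-np.sin(f),np.cos(f),0],w@[np.cos(f),np.sin(f),0],-w[2]],3)
            tw=round(-np.radians(f0+d*i/n-phi),2)
            p=p+o[0]*np.array([-np.sin(f),np.cos(f),0])+o[1]*np.array([np.cos(f),np.sin(f),0])-[0,0,o[2]]
            phi-=np.degrees(tw); rows.append((o.tolist(),tw))
    for i,r in enumerate(rows): print(i+1,*r)
    print('end',p.round(4),round(phi,1))
if __name__=='__main__': run(sys.argv[1:])
E
python3 plan.py .48,.2,.23,0 .419,-.236,.2,-83.7
```

```text
start [0.2065 0.6154 0.23  ] phi 71.5 tilt [-0.001 -0.002 -1.   ] gap 0.0854 t 0.1
1 [-0.033, -0.026, -0.0] 0.1
2 [-0.035, -0.022, -0.0] 0.11
3 [-0.037, -0.018, -0.0] 0.1
4 [-0.039, -0.014, -0.0] 0.11
5 [-0.04, -0.011, -0.0] 0.1
6 [-0.041, -0.006, -0.0] 0.1
7 [-0.041, -0.001, -0.0] 0.11
8 [-0.042, 0.002, -0.0] 0.1
9 [-0.041, 0.007, -0.0] 0.11
10 [-0.039, 0.011, -0.0] 0.1
11 [-0.039, 0.016, -0.0] 0.1
12 [-0.037, 0.018, -0.0] 0.11
13 [-0.04, -0.005, 0.003] 0.13
14 [-0.04, -0.001, 0.002] 0.14
15 [-0.039, 0.006, 0.003] 0.13
16 [-0.039, 0.01, 0.003] 0.13
17 [-0.037, 0.016, 0.003] 0.13
18 [-0.034, 0.02, 0.002] 0.14
19 [-0.032, 0.024, 0.003] 0.13
20 [-0.028, 0.029, 0.003] 0.13
21 [-0.024, 0.032, 0.003] 0.13
22 [-0.02, 0.035, 0.002] 0.14
23 [-0.015, 0.037, 0.003] 0.13
end [ 0.4186 -0.2363  0.2   ] -83.8
```

Call:
step_arm([
  {"grip": 0, "offset": [-0.033, -0.026, 0], "twist": [0, 0, 0.1]},
  {"grip": 0, "offset": [-0.035, -0.022, 0], "twist": [0, 0, 0.11]},
  {"grip": 0, "offset": [-0.037, -0.018, 0], "twist": [0, 0, 0.1]},
  {"grip": 0, "offset": [-0.039, -0.014, 0], "twist": [0, 0, 0.11]},
  {"grip": 0, "offset": [-0.04, -0.011, 0], "twist": [0, 0, 0.1]},
  {"grip": 0, "offset": [-0.041, -0.006, 0], "twist": [0, 0, 0.1]},
  {"grip": 0, "offset": [-0.041, -0.001, 0], "twist": [0, 0, 0.11]},
  {"grip": 0, "offset": [-0.042, 0.002, 0], "twist": [0, 0, 0.1]},
  {"grip": 0, "offset": [-0.041, 0.007, 0], "twist": [0, 0, 0.11]},
  {"grip": 0, "offset": [-0.039, 0.011, 0], "twist": [0, 0, 0.1]},
  {"grip": 0, "offset": [-0.039, 0.016, 0], "twist": [0, 0, 0.1]},
  {"grip": 0, "offset": [-0.037, 0.018, 0], "twist": [0, 0, 0.11]},
], newtons=40)

```text
time_s: 1.3
eef_pos: [0.4802, 0.1989, 0.231]
tool_rot: [-0.0, 0.71, 0.705, -0.0]
ft_force: [0.2, 0.6, -0.5]
finger_gap: 0.0854
finger_force: 0.0
```

```bash
python3 plan.py .419,-.236,.2,-83.7
```

```text
start [0.4802 0.1989 0.231 ] phi -0.4 tilt [-0. -0. -1.] gap 0.0854 t 1.3
1 [-0.04, -0.005, 0.003] 0.13
2 [-0.04, -0.0, 0.003] 0.13
3 [-0.039, 0.005, 0.002] 0.14
4 [-0.039, 0.01, 0.003] 0.13
5 [-0.037, 0.016, 0.003] 0.13
6 [-0.034, 0.02, 0.003] 0.13
7 [-0.032, 0.024, 0.003] 0.13
8 [-0.028, 0.028, 0.003] 0.14
9 [-0.024, 0.032, 0.002] 0.13
10 [-0.019, 0.035, 0.003] 0.13
11 [-0.015, 0.037, 0.003] 0.13
end [ 0.4193 -0.2359  0.2   ] -83.5
```

Call:
step_arm([
  {"grip": 0, "offset": [-0.04, -0.005, 0.003], "twist": [0, 0, 0.13]},
  {"grip": 0, "offset": [-0.04, 0, 0.003], "twist": [0, 0, 0.13]},
  {"grip": 0, "offset": [-0.039, 0.005, 0.002], "twist": [0, 0, 0.14]},
  {"grip": 0, "offset": [-0.039, 0.01, 0.003], "twist": [0, 0, 0.13]},
  {"grip": 0, "offset": [-0.037, 0.016, 0.003], "twist": [0, 0, 0.13]},
  {"grip": 0, "offset": [-0.034, 0.02, 0.003], "twist": [0, 0, 0.13]},
  {"grip": 0, "offset": [-0.032, 0.024, 0.003], "twist": [0, 0, 0.13]},
  {"grip": 0, "offset": [-0.028, 0.028, 0.003], "twist": [0, 0, 0.14]},
  {"grip": 0, "offset": [-0.024, 0.032, 0.002], "twist": [0, 0, 0.13]},
  {"grip": 0, "offset": [-0.019, 0.035, 0.003], "twist": [0, 0, 0.13]},
  {"grip": 0, "offset": [-0.015, 0.037, 0.003], "twist": [0, 0, 0.13]},
])

```text
time_s: 2.4
eef_pos: [0.4202, -0.2356, 0.2001]
tool_rot: [-0.0, 0.998, 0.056, 0.0]
ft_force: [0.5, -0.0, 0.3]
finger_gap: 0.0858
finger_force: 0.0
```

Call:
step_arm([
  {"grip": 0, "offset": [0, 0, 0.04], "twist": [0, 0, 0]},
  {"grip": 0, "offset": [0, 0, 0.04], "twist": [0, 0, 0]},
  {"grip": 0, "offset": [0, 0, 0.04], "twist": [0, 0, 0]},
  {"grip": 0, "offset": [0, 0, 0.02], "twist": [0, 0, 0]},
  {"grip": 0, "offset": [0, 0, 0], "twist": [0, 0, 0]},
])

```text
time_s: 2.9
eef_pos: [0.4174, -0.233, 0.0571]
tool_rot: [-0.001, 0.998, 0.059, -0.004]
ft_force: [-0.1, 0.2, 0.1]
finger_gap: 0.0856
finger_force: 0.0
```

```bash
python3 - <<'E'
from h import *
s=state(); print(s['eef_pos'],s['tool_rot'])
c=snap('side'); f=c['frame'][170:270,230:430,::-1]; cv2.imwrite('pics/s1.png',cv2.resize(f,None,fx=4,fy=4))
E
```

```text
[ 0.41735072 -0.23303366  0.05713601] [-0.0011528   0.99826291  0.05876802 -0.00401921]
```

View pics/s1.png

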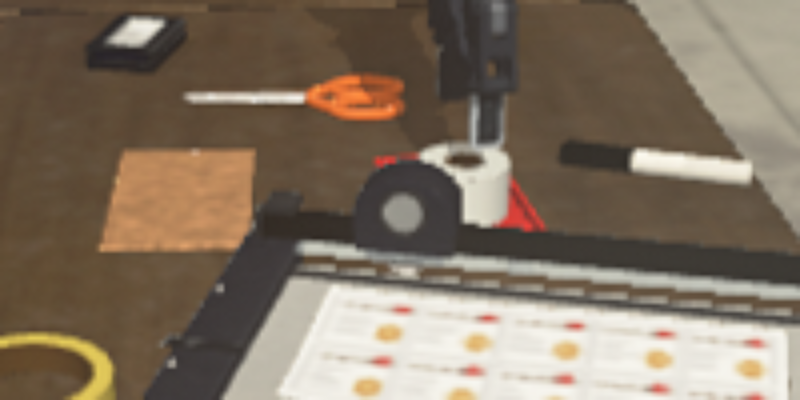

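The gripper is above the roll (crop 465,160) in the red tray, with the fingers open on either side along the tray. I'll correct by 3 mm and go down.

```bash
python3 plan.py .419,-.236,.05,-83.7 .419,-.236,.008,-83.7
```

```text
start [ 0.4191 -0.234   0.059 ] phi -83.3 tilt [-0.004  0.001 -1.   ] gap 0.0854 t 2.95
1 [-0.0, 0.002, 0.009] 0.01
2 [-0.0, -0.0, 0.042] -0.0
end [ 0.4193 -0.236   0.008 ] -83.8
```

Call:
step_arm([
  {"grip": 0, "offset": [0, 0.002, 0.012], "twist": [0, 0, 0.01]},
  {"grip": 0, "offset": [0, 0, 0.02], "twist": [0, 0, 0]},
  {"grip": 0, "offset": [0, 0, 0.02], "twist": [0, 0, 0]},
  {"grip": 0, "offset": [0, 0, 0], "twist": [0, 0, 0]},
])

```text
time_s: 3.35
eef_pos: [0.4205, -0.2358, 0.0074]
tool_rot: [-0.001, 0.999, 0.054, -0.001]
ft_force: [-1.1, -1.4, -0.0]
finger_gap: 0.0849
finger_force: 0.0
```

Call:
step_arm([
  {"grip": 120, "offset": [0, 0, 0], "twist": [0, 0, 0]},
  {"grip": 120, "offset": [0, 0, 0], "twist": [0, 0, 0]},
  {"grip": 120, "offset": [0, 0, 0], "twist": [0, 0, 0]},
  {"grip": 120, "offset": [0, 0, 0], "twist": [0, 0, 0]},
  {"grip": 120, "offset": [0, 0, 0], "twist": [0, 0, 0]},
  {"grip": 120, "offset": [0, 0, 0], "twist": [0, 0, 0]},
], newtons=40)

```text
time_s: 3.95
eef_pos: [0.4223, -0.2368, 0.0099]
tool_rot: [0.0, 0.999, 0.054, 0.001]
ft_force: [-1.2, 1.8, 5.7]
finger_gap: 0.0622
finger_force: 44.2
```

Call:
step_arm([
  {"grip": 120, "offset": [0, 0, -0.02], "twist": [0, 0, 0]},
  {"grip": 120, "offset": [0, 0, -0.03], "twist": [0, 0, 0]},
  {"grip": 120, "offset": [0, 0, -0.03], "twist": [0, 0, 0]},
  {"grip": 120, "offset": [0, 0, -0.01], "twist": [0, 0, 0]},
  {"grip": 120, "offset": [0, 0, 0], "twist": [0, 0, 0]},
])

```text
time_s: 4.45
eef_pos: [0.4226, -0.2368, 0.0998]
tool_rot: [0.0, 0.999, 0.054, 0.002]
ft_force: [0.0, -0.1, -1.4]
finger_gap: 0.0621
finger_force: 45.0
```

```bash
python3 plan.py .616,-.276,.09,-83.7 .616,-.276,.013,-83.7
```

```text
start [ 0.4226 -0.2368  0.0998] phi -83.8 tilt [ 0.005 -0.001 -1.   ] gap 0.0621 t 4.45
1 [0.038, 0.012, 0.002] -0.0
2 [0.037, 0.012, 0.002] -0.0
3 [0.038, 0.012, 0.002] -0.0
4 [0.037, 0.012, 0.002] -0.0
5 [0.038, 0.012, 0.002] -0.0
6 [0.0, -0.0, 0.038] -0.0
7 [0.0, -0.0, 0.039] -0.0
end [ 0.616  -0.2761  0.0128] -83.8
```

Call:
step_arm([
  {"grip": 120, "offset": [0.038, 0.012, 0.002], "twist": [0, 0, 0]},
  {"grip": 120, "offset": [0.037, 0.012, 0.002], "twist": [0, 0, 0]},
  {"grip": 120, "offset": [0.038, 0.012, 0.002], "twist": [0, 0, 0]},
  {"grip": 120, "offset": [0.037, 0.012, 0.002], "twist": [0, 0, 0]},
  {"grip": 120, "offset": [0.038, 0.012, 0.002], "twist": [0, 0, 0]},
  {"grip": 120, "offset": [0, 0, 0.03], "twist": [0, 0, 0]},
  {"grip": 120, "offset": [0, 0, 0.02], "twist": [0, 0, 0]},
  {"grip": 120, "offset": [0, 0, 0.015], "twist": [0, 0, 0]},
  {"grip": 120, "offset": [0, 0, 0.01], "twist": [0, 0, 0]},
  {"grip": 120, "offset": [0, 0, 0.005], "twist": [0, 0, 0]},
  {"grip": 120, "offset": [0, 0, 0], "twist": [0, 0, 0]},
])

```text
time_s: 5.55
eef_pos: [0.6123, -0.2758, 0.0099]
tool_rot: [-0.002, 0.999, 0.053, -0.001]
ft_force: [-6.3, 3.5, 9.3]
finger_gap: 0.0625
finger_force: 46.1
```

Call:
step_arm([
  {"grip": 0, "offset": [0, 0, 0], "twist": [0, 0, 0]},
  {"grip": 0, "offset": [0, 0, 0], "twist": [0, 0, 0]},
  {"grip": 0, "offset": [0, 0, 0], "twist": [0, 0, 0]},
  {"grip": 0, "offset": [0, 0, 0], "twist": [0, 0, 0]},
  {"grip": 0, "offset": [0, 0, -0.02], "twist": [0, 0, 0]},
  {"grip": 0, "offset": [0, 0, -0.04], "twist": [0, 0, 0]},
  {"grip": 0, "offset": [0, 0, -0.04], "twist": [0, 0, 0]},
  {"grip": 0, "offset": [0, 0, -0.04], "twist": [0, 0, 0]},
  {"grip": 0, "offset": [0, 0, -0.02], "twist": [0, 0, 0]},
])

```text
time_s: 6.45
eef_pos: [0.6164, -0.2778, 0.1745]
tool_rot: [0.002, 0.999, 0.053, 0.004]
ft_force: [0.9, 0.2, -0.1]
finger_gap: 0.0855
finger_force: 0.0
```

```bash
python3 plan.py .602,.226,.16,-0.8
```

```text
start [ 0.6164 -0.2778  0.1745] phi -83.9 tilt [ 0.007 -0.003 -1.   ] gap 0.0855 t 6.45
1 [0.003, -0.042, 0.001] -0.12
2 [0.009, -0.041, 0.001] -0.12
3 [0.013, -0.04, 0.002] -0.12
4 [0.018, -0.038, 0.001] -0.12
5 [0.022, -0.036, 0.001] -0.12
6 [0.026, -0.032, 0.001] -0.12
7 [0.03, -0.03, 0.001] -0.13
8 [0.034, -0.025, 0.002] -0.12
9 [0.036, -0.021, 0.001] -0.12
10 [0.039, -0.016, 0.001] -0.12
11 [0.04, -0.012, 0.001] -0.12
12 [0.042, -0.007, 0.002] -0.12
end [0.6018 0.2264 0.1595] -0.8
```

Call:
step_arm([
  {"grip": 0, "offset": [0.003, -0.042, 0.001], "twist": [0, 0, -0.12]},
  {"grip": 0, "offset": [0.009, -0.041, 0.001], "twist": [0, 0, -0.12]},
  {"grip": 0, "offset": [0.013, -0.04, 0.002], "twist": [0, 0, -0.12]},
  {"grip": 0, "offset": [0.018, -0.038, 0.001], "twist": [0, 0, -0.12]},
  {"grip": 0, "offset": [0.022, -0.036, 0.001], "twist": [0, 0, -0.12]},
  {"grip": 0, "offset": [0.026, -0.032, 0.001], "twist": [0, 0, -0.12]},
  {"grip": 0, "offset": [0.03, -0.03, 0.001], "twist": [0, 0, -0.13]},
  {"grip": 0, "offset": [0.034, -0.025, 0.002], "twist": [0, 0, -0.12]},
  {"grip": 0, "offset": [0.036, -0.021, 0.001], "twist": [0, 0, -0.12]},
  {"grip": 0, "offset": [0.039, -0.016, 0.001], "twist": [0, 0, -0.12]},
  {"grip": 0, "offset": [0.04, -0.012, 0.001], "twist": [0, 0, -0.12]},
  {"grip": 0, "offset": [0.042, -0.007, 0.002], "twist": [0, 0, -0.12]},
])

```text
time_s: 7.65
eef_pos: [0.6, 0.2294, 0.1552]
tool_rot: [0.001, 0.71, 0.704, 0.001]
ft_force: [0.4, -0.9, -0.4]
finger_gap: 0.0854
finger_force: 0.0
```

Call:
step_arm([
  {"grip": 0, "offset": [0, 0, 0.03], "twist": [0, 0, 0]},
  {"grip": 0, "offset": [0, 0, 0.02], "twist": [0, 0, 0]},
  {"grip": 0, "offset": [0, 0, 0.01], "twist": [0, 0, 0]},
  {"grip": 0, "offset": [0, 0, 0], "twist": [0, 0, 0]},
  {"grip": 0, "offset": [0, 0, 0], "twist": [0, 0, 0]},
])

```text
time_s: 8.15
eef_pos: [0.6004, 0.2277, 0.0945]
tool_rot: [0.001, 0.712, 0.702, 0.001]
ft_force: [-0.0, 0.2, 0.4]
finger_gap: 0.0856
finger_force: 0.0
```

```bash
python3 plan.py .602,.226,.1,-0.8; python3 - <<'E'
from h import *
c=snap('side'); f=c['frame'][210:370,210:430,::-1]; cv2.imwrite('pics/s2.png',cv2.resize(f,None,fx=3,fy=3))
c=load('side'); W=pts(c); hsv=cv2.cvtColor(c['frame'],cv2.COLOR_RGB2HSV); H,S=hsv[...,0],hsv[...,1]
m=((H<8)|(H>172))&(S>140)&(abs(W[...,0]-.6)<.06)&(abs(W[...,1]-.23)<.1)&(W[...,2]>.02)
P=W[m]; print(len(P),P.min(0),P.max(0),np.median(P,0))
t=P[P[:,2]>P[:,2].max()-.006]; print('top',t.mean(0),np.polyfit(t[:,1],t[:,0],1),t.min(0),t.max(0))
E
```

```text
start [0.6004 0.2277 0.0945] phi -0.8 tilt [ 0.002  0.    -1.   ] gap 0.0856 t 8.15
1 [-0.002, 0.002, -0.005] -0.0
end [0.6024 0.2256 0.0995] -0.8
559 [0.59110839 0.17096055 0.0336672 ] [0.61518703 0.29562201 0.05864296] [0.60326702 0.25920911 0.05249103]
top [0.60335011 0.25867352 0.0548601 ] [0.04160965 0.5925868 ] [0.59282687 0.20239543 0.05266447] [0.61481497 0.29124393 0.05864296]
```

View pics/s2.png

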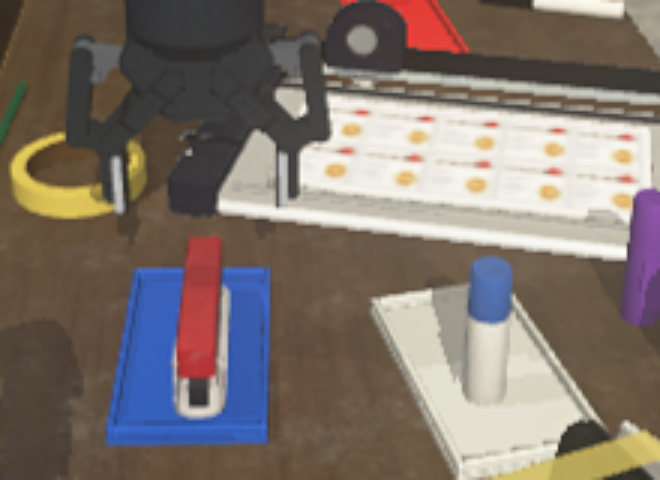

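The picture shows the open fingers (115,200) and (285,200) straddling the stapler line (205,240), clear of the tray walls. The arm measures x 0.592–0.615, centre 0.603.

Call:
step_arm([
  {"grip": 0, "offset": [-0.001, 0.002, 0.02], "twist": [0, 0, 0.01]},
  {"grip": 0, "offset": [0, 0, 0.02], "twist": [0, 0, 0]},
  {"grip": 0, "offset": [0, 0, 0.018], "twist": [0, 0, 0]},
  {"grip": 0, "offset": [0, 0, 0], "twist": [0, 0, 0]},
  {"grip": 0, "offset": [0, 0, 0], "twist": [0, 0, 0]},
])

```text
time_s: 8.7
eef_pos: [0.6016, 0.2272, 0.0355]
tool_rot: [0.0, 0.715, 0.699, 0.0]
ft_force: [-0.2, -0.2, 1.0]
finger_gap: 0.0852
finger_force: 0.0
```

Call:
step_arm([
  {"grip": 230, "offset": [0, 0, 0], "twist": [0, 0, 0]},
  {"grip": 230, "offset": [0, 0, 0], "twist": [0, 0, 0]},
  {"grip": 230, "offset": [0, 0, 0], "twist": [0, 0, 0]},
  {"grip": 230, "offset": [0, 0, 0], "twist": [0, 0, 0]},
  {"grip": 230, "offset": [0, 0, 0], "twist": [0, 0, 0]},
  {"grip": 230, "offset": [0, 0, 0], "twist": [0, 0, 0]},
  {"grip": 230, "offset": [0, 0, 0], "twist": [0, 0, 0]},
  {"grip": 230, "offset": [0, 0, 0], "twist": [0, 0, 0]},
], newtons=50)

```text
time_s: 9.5
eef_pos: [0.6019, 0.2275, 0.0359]
tool_rot: [0.0, 0.715, 0.699, 0.001]
ft_force: [1.4, 0.6, 2.9]
finger_gap: 0.0206
finger_force: 52.7
```

Call:
step_arm([
  {"grip": 230, "offset": [0, 0, -0.02], "twist": [0, 0, 0]},
  {"grip": 230, "offset": [0, 0, -0.03], "twist": [0, 0, 0]},
  {"grip": 230, "offset": [0, 0, -0.04], "twist": [0, 0, 0]},
  {"grip": 230, "offset": [0, 0, -0.04], "twist": [0, 0, 0]},
  {"grip": 230, "offset": [0, 0, -0.02], "twist": [0, 0, 0]},
  {"grip": 230, "offset": [0, 0, 0], "twist": [0, 0, 0]},
])

```text
time_s: 10.1
eef_pos: [0.6035, 0.228, 0.1887]
tool_rot: [0.001, 0.715, 0.699, 0.003]
ft_force: [0.8, 0.2, -0.9]
finger_gap: 0.0207
finger_force: 52.2
```

```bash
python3 plan.py .422,-.245,.17,6.3
```

```text
start [0.6035 0.228  0.1887] phi -1.3 tilt [ 0.006  0.003 -1.   ] gap 0.0207 t 10.1
1 [-0.04, -0.014, 0.002] -0.01
2 [-0.039, -0.015, 0.001] -0.01
3 [-0.04, -0.015, 0.002] -0.01
4 [-0.039, -0.015, 0.001] -0.01
5 [-0.039, -0.016, 0.002] -0.02
6 [-0.039, -0.017, 0.001] -0.01
7 [-0.039, -0.017, 0.002] -0.01
8 [-0.038, -0.017, 0.001] -0.01
9 [-0.039, -0.018, 0.002] -0.01
10 [-0.038, -0.018, 0.002] -0.01
11 [-0.038, -0.018, 0.001] -0.01
12 [-0.037, -0.019, 0.002] -0.01
end [ 0.422  -0.2445  0.1697] 6.1
```

Call:
step_arm([
  {"grip": 230, "offset": [-0.04, -0.014, 0.002], "twist": [0, 0, -0.01]},
  {"grip": 230, "offset": [-0.039, -0.015, 0.001], "twist": [0, 0, -0.01]},
  {"grip": 230, "offset": [-0.04, -0.015, 0.002], "twist": [0, 0, -0.01]},
  {"grip": 230, "offset": [-0.039, -0.015, 0.001], "twist": [0, 0, -0.01]},
  {"grip": 230, "offset": [-0.039, -0.016, 0.002], "twist": [0, 0, -0.02]},
  {"grip": 230, "offset": [-0.039, -0.017, 0.001], "twist": [0, 0, -0.01]},
  {"grip": 230, "offset": [-0.039, -0.017, 0.002], "twist": [0, 0, -0.01]},
  {"grip": 230, "offset": [-0.038, -0.017, 0.001], "twist": [0, 0, -0.01]},
  {"grip": 230, "offset": [-0.039, -0.018, 0.002], "twist": [0, 0, -0.01]},
  {"grip": 230, "offset": [-0.038, -0.018, 0.002], "twist": [0, 0, -0.01]},
  {"grip": 230, "offset": [-0.038, -0.018, 0.001], "twist": [0, 0, -0.01]},
  {"grip": 230, "offset": [-0.037, -0.019, 0.002], "twist": [0, 0, -0.01]},
])

```text
time_s: 11.3
eef_pos: [0.4174, -0.2457, 0.1641]
tool_rot: [-0.002, 0.668, 0.744, -0.001]
ft_force: [0.2, 0.0, -1.6]
finger_gap: 0.0208
finger_force: 52.2
```

Call:
step_arm([
  {"grip": 230, "offset": [0, 0, 0.03], "twist": [0, 0, 0]},
  {"grip": 230, "offset": [0, 0, 0.03], "twist": [0, 0, 0]},
  {"grip": 230, "offset": [0, 0, 0.02], "twist": [0, 0, 0]},
  {"grip": 230, "offset": [0, 0, 0.01], "twist": [0, 0, 0]},
  {"grip": 230, "offset": [0, 0, 0], "twist": [0, 0, 0]},
  {"grip": 230, "offset": [0, 0, 0], "twist": [0, 0, 0]},
])

```text
time_s: 11.9
eef_pos: [0.4197, -0.2452, 0.0761]
tool_rot: [-0.0, 0.668, 0.744, -0.0]
ft_force: [0.6, -0.1, -1.0]
finger_gap: 0.0205
finger_force: 52.1
```

```bash
python3 plan.py .422,-.245,.055,6.3 .422,-.245,.036,6.3; python3 - <<'E'
from h import *
c=snap('side'); f=c['frame'][150:270,250:450,::-1]; cv2.imwrite('pics/s3.png',cv2.resize(f,None,fx=4,fy=4))
E
```

```text
start [ 0.4197 -0.2452  0.0761] phi 6.1 tilt [-0.001 -0.    -1.   ] gap 0.0205 t 11.9
1 [-0.0, 0.002, 0.021] -0.0
2 [-0.0, 0.0, 0.019] -0.0
end [ 0.4217 -0.245   0.0361] 6.1
```

View pics/s3.png

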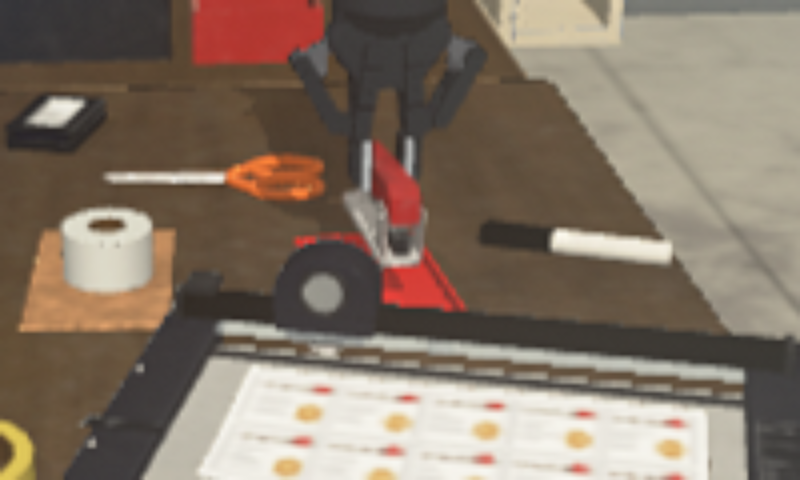

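The stapler is held level (400,200) over the red tray, and the roll sits flat on the cork (107,250). I'll lower it.

Call:
step_arm([
  {"grip": 230, "offset": [0, 0.002, 0.015], "twist": [0, 0, 0]},
  {"grip": 230, "offset": [0, 0, 0.012], "twist": [0, 0, 0]},
  {"grip": 230, "offset": [0, 0, 0.008], "twist": [0, 0, 0]},
  {"grip": 230, "offset": [0, 0, 0.003], "twist": [0, 0, 0]},
  {"grip": 230, "offset": [0, 0, 0], "twist": [0, 0, 0]},
  {"grip": 230, "offset": [0, 0, 0], "twist": [0, 0, 0]},
])

```text
time_s: 12.55
eef_pos: [0.4221, -0.2453, 0.0386]
tool_rot: [0.0, 0.668, 0.744, 0.0]
ft_force: [0.0, -1.0, -1.3]
finger_gap: 0.0209
finger_force: 52.2
```

Call:
step_arm([
  {"grip": 230, "offset": [0, 0, 0.002], "twist": [0, 0, 0]},
  {"grip": 230, "offset": [0, 0, 0.001], "twist": [0, 0, 0]},
  {"grip": 230, "offset": [0, 0, 0], "twist": [0, 0, 0]},
])

```text
time_s: 12.85
eef_pos: [0.4223, -0.2452, 0.0358]
tool_rot: [0.0, 0.668, 0.744, 0.0]
ft_force: [-1.4, 0.7, 2.5]
finger_gap: 0.0212
finger_force: 52.5
```

Call:
step_arm([
  {"grip": 0, "offset": [0, 0, 0], "twist": [0, 0, 0]},
  {"grip": 0, "offset": [0, 0, 0], "twist": [0, 0, 0]},
  {"grip": 0, "offset": [0, 0, 0], "twist": [0, 0, 0]},
  {"grip": 0, "offset": [0, 0, 0], "twist": [0, 0, 0]},
  {"grip": 0, "offset": [0, 0, 0], "twist": [0, 0, 0]},
  {"grip": 0, "offset": [0, 0, -0.03], "twist": [0, 0, 0]},
  {"grip": 0, "offset": [0, 0, -0.04], "twist": [0, 0, 0]},
  {"grip": 0, "offset": [0, 0, -0.04], "twist": [0, 0, 0]},
  {"grip": 0, "offset": [0, 0, -0.04], "twist": [0, 0, 0]},
  {"grip": 0, "offset": [0, 0, -0.02], "twist": [0, 0, 0]},
  {"grip": 0, "offset": [0, 0, 0], "twist": [0, 0, 0]},
])

```text
time_s: 13.95
eef_pos: [0.4244, -0.2463, 0.2088]
tool_rot: [0.003, 0.668, 0.744, 0.002]
ft_force: [-0.2, -0.1, 0.7]
finger_gap: 0.0856
finger_force: 0.0
```

```bash
python3 plan.py .439,.275,.17,20
```

```text
start [ 0.4244 -0.2463  0.2088] phi 6.1 tilt [ 0.008 -0.001 -1.   ] gap 0.0856 t 13.95
1 [0.043, 0.006, 0.003] -0.02
2 [0.043, 0.007, 0.003] -0.02
3 [0.043, 0.007, 0.004] -0.02
4 [0.042, 0.009, 0.003] -0.02
5 [0.043, 0.009, 0.003] -0.02
6 [0.042, 0.01, 0.003] -0.02
7 [0.042, 0.011, 0.004] -0.02
8 [0.042, 0.012, 0.003] -0.02
9 [0.042, 0.012, 0.003] -0.02
10 [0.041, 0.014, 0.003] -0.02
11 [0.041, 0.014, 0.004] -0.02
12 [0.041, 0.015, 0.003] -0.02
end [0.4388 0.2752 0.1698] 19.9
```

Call:
step_arm([
  {"grip": 0, "offset": [0.043, 0.006, 0.003], "twist": [0, 0, -0.02]},
  {"grip": 0, "offset": [0.043, 0.007, 0.003], "twist": [0, 0, -0.02]},
  {"grip": 0, "offset": [0.043, 0.007, 0.004], "twist": [0, 0, -0.02]},
  {"grip": 0, "offset": [0.042, 0.009, 0.003], "twist": [0, 0, -0.02]},
  {"grip": 0, "offset": [0.043, 0.009, 0.003], "twist": [0, 0, -0.02]},
  {"grip": 0, "offset": [0.042, 0.01, 0.003], "twist": [0, 0, -0.02]},
  {"grip": 0, "offset": [0.042, 0.011, 0.004], "twist": [0, 0, -0.02]},
  {"grip": 0, "offset": [0.042, 0.012, 0.003], "twist": [0, 0, -0.02]},
  {"grip": 0, "offset": [0.042, 0.012, 0.003], "twist": [0, 0, -0.02]},
  {"grip": 0, "offset": [0.041, 0.014, 0.003], "twist": [0, 0, -0.02]},
  {"grip": 0, "offset": [0.041, 0.014, 0.004], "twist": [0, 0, -0.02]},
  {"grip": 0, "offset": [0.041, 0.015, 0.003], "twist": [0, 0, -0.02]},
])

```text
time_s: 15.15
eef_pos: [0.4349, 0.2773, 0.1643]
tool_rot: [-0.001, 0.574, 0.819, -0.001]
ft_force: [0.5, -1.0, 1.2]
finger_gap: 0.0856
finger_force: 0.0
```

Call:
step_arm([
  {"grip": 0, "offset": [0, 0, 0.02], "twist": [0, 0, 0]},
  {"grip": 0, "offset": [0, 0, 0.01], "twist": [0, 0, 0]},
  {"grip": 0, "offset": [0, 0, 0], "twist": [0, 0, 0]},
  {"grip": 0, "offset": [0, 0, 0], "twist": [0, 0, 0]},
])

```text
time_s: 15.55
eef_pos: [0.4361, 0.2743, 0.1355]
tool_rot: [-0.0, 0.576, 0.818, -0.001]
ft_force: [-0.1, 0.2, 0.1]
finger_gap: 0.0853
finger_force: 0.0
```

```bash
python3 plan.py .439,.275,.13,20; python3 - <<'E'
from h import *
c=snap('side'); W=pts(c); hsv=cv2.cvtColor(c['frame'],cv2.COLOR_RGB2HSV); H,S=hsv[...,0],hsv[...,1]
P=W[(H>100)&(H<125)&(S>130)&(abs(W[...,0]-.44)<.05)&(abs(W[...,1]-.27)<.05)&(W[...,2]>.05)]
print(len(P),P.min(0),P.max(0),np.median(P,0))
c=snap('top'); W=pts(c); hsv=cv2.cvtColor(c['frame'],cv2.COLOR_RGB2HSV); H,S=hsv[...,0],hsv[...,1]
red=((H<8)|(H>172))&(S>140)
m=red&(abs(W[...,0]-.42)<.07)&(abs(W[...,1]+.245)<.1)
for lo,hi in((-.01,.02),(.04,.08)):
    P=W[m&(W[...,2]>lo)&(W[...,2]<hi)]; print(P.mean(0),cv2.minAreaRect((P[:,:2]*1000).astype(np.float32)))
cv2.imwrite('pics/t3.png',cv2.resize(c['frame'][170:320,120:440,::-1],None,fx=2.5,fy=2.5))
E
```

```text
start [0.4361 0.2743 0.1355] phi 19.7 tilt [-0.002 -0.002 -1.   ] gap 0.0853 t 15.55
1 [-0.0, 0.003, 0.005] -0.0
end [0.4389 0.2754 0.1305] 19.7
119 [0.4306335  0.28760242 0.0648314 ] [0.44639356 0.29457759 0.09187262] [0.43925961 0.2916043  0.080053  ]
[ 0.42027985 -0.24142947  0.00565491] ((421.8785095214844, -244.45230102539062), (93.98661804199219, 166.22390747070312), 6.37264347076416)
[ 0.42372138 -0.24446915  0.05417715] ((423.8131408691406, -245.28305053710938), (20.37540054321289, 126.6507339477539), 5.913209915161133)
```

View pics/t3.png

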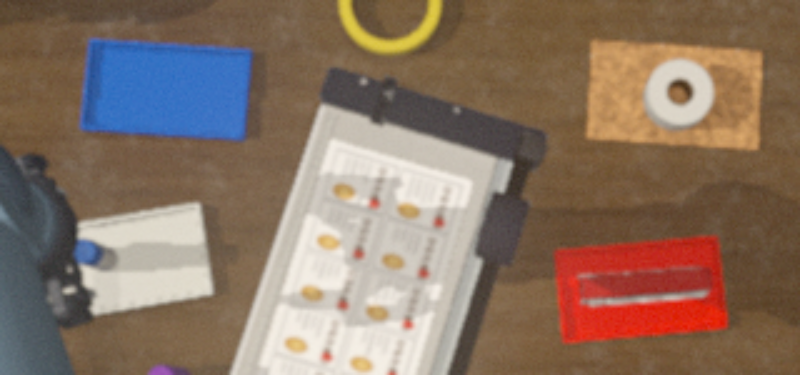

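The stapler lies along the middle of the red tray (within 2 mm), the blue tray is empty, and the roll is on the cork. The glue stick's x is sure but its y is less so, so I'll turn to close along y.

Call:
step_arm([
  {"grip": 0, "offset": [0.003, 0.004, 0], "twist": [0, 0, -0.13]},
  {"grip": 0, "offset": [0, 0, 0], "twist": [0, 0, -0.14]},
  {"grip": 0, "offset": [0, 0, 0], "twist": [0, 0, -0.14]},
  {"grip": 0, "offset": [0, 0, 0], "twist": [0, 0, -0.14]},
  {"grip": 0, "offset": [0, 0, 0], "twist": [0, 0, -0.14]},
  {"grip": 0, "offset": [0, 0, 0], "twist": [0, 0, -0.14]},
  {"grip": 0, "offset": [0, 0, 0], "twist": [0, 0, -0.14]},
  {"grip": 0, "offset": [0, 0, 0], "twist": [0, 0, -0.14]},
  {"grip": 0, "offset": [0, 0, 0], "twist": [0, 0, -0.12]},
  {"grip": 0, "offset": [0, 0, 0], "twist": [0, 0, 0]},
  {"grip": 0, "offset": [0, 0, 0], "twist": [0, 0, 0]},
])

```text
time_s: 16.75
eef_pos: [0.4396, 0.2803, 0.137]
tool_rot: [0.001, -0.001, 1.0, 0.0]
ft_force: [-1.0, 0.1, -0.0]
finger_gap: 0.0857
finger_force: 0.0
```

```bash
python3 plan.py .439,.278,.13,90  .439,.278,.046,90
```

```text
start [0.4396 0.2803 0.137 ] phi 90.1 tilt [ 0.001  0.001 -1.   ] gap 0.0857 t 16.75
1 [0.001, -0.002, 0.007] 0.0
2 [-0.0, -0.0, 0.042] 0.0
3 [-0.0, -0.0, 0.042] 0.0
end [0.4386 0.2783 0.046 ] 90.1
```

Call:
step_arm([
  {"grip": 0, "offset": [0.001, -0.002, 0.02], "twist": [0, 0, 0]},
  {"grip": 0, "offset": [0, 0, 0.03], "twist": [0, 0, 0]},
  {"grip": 0, "offset": [0, 0, 0.025], "twist": [0, 0, 0]},
  {"grip": 0, "offset": [0, 0, 0.015], "twist": [0, 0, 0]},
  {"grip": 0, "offset": [0, 0, 0], "twist": [0, 0, 0]},
  {"grip": 0, "offset": [0, 0, 0], "twist": [0, 0, 0]},
])

```text
time_s: 17.35
eef_pos: [0.4383, 0.2786, 0.0466]
tool_rot: [0.0, -0.002, 1.0, -0.0]
ft_force: [0.2, 0.4, 0.9]
finger_gap: 0.0858
finger_force: 0.0
```

Call:
step_arm([
  {"grip": 225, "offset": [0, 0, 0], "twist": [0, 0, 0]},
  {"grip": 225, "offset": [0, 0, 0], "twist": [0, 0, 0]},
  {"grip": 225, "offset": [0, 0, 0], "twist": [0, 0, 0]},
  {"grip": 225, "offset": [0, 0, 0], "twist": [0, 0, 0]},
  {"grip": 225, "offset": [0, 0, 0], "twist": [0, 0, 0]},
  {"grip": 225, "offset": [0, 0, 0], "twist": [0, 0, 0]},
  {"grip": 225, "offset": [0, 0, 0], "twist": [0, 0, 0]},
  {"grip": 225, "offset": [0, 0, 0], "twist": [0, 0, 0]},
], newtons=30)

```text
time_s: 18.15
eef_pos: [0.4384, 0.2789, 0.0468]
tool_rot: [0.0, -0.003, 1.0, 0.0]
ft_force: [-1.1, -1.2, 5.2]
finger_gap: 0.0243
finger_force: 29.4
```

Call:
step_arm([
  {"grip": 225, "offset": [0, 0, -0.02], "twist": [0, 0, 0]},
  {"grip": 225, "offset": [0, 0, -0.03], "twist": [0, 0, 0]},
  {"grip": 225, "offset": [0, 0, -0.02], "twist": [0, 0, 0]},
  {"grip": 225, "offset": [0, 0, 0], "twist": [0, 0, 0]},
  {"grip": 225, "offset": [0, 0, 0], "twist": [0, 0, 0]},
])

```text
time_s: 18.65
eef_pos: [0.4377, 0.2785, 0.1159]
tool_rot: [-0.0, -0.003, 1.0, -0.0]
ft_force: [-0.1, -0.3, -0.8]
finger_gap: 0.024
finger_force: 29.5
```

```bash
python3 - <<'E'
from h import *
c=load('top'); W=pts(c); hsv=cv2.cvtColor(c['frame'],cv2.COLOR_RGB2HSV); H,S=hsv[...,0],hsv[...,1]
m=(H>100)&(H<125)&(S>150)&(W[...,2]<.03)&(abs(W[...,0]-.61)<.09)&(abs(W[...,1]-.225)<.11); P=W[m]
print(P.mean(0),cv2.minAreaRect((P[:,:2]*1000).astype(np.float32)))
E
python3 plan.py .608,.226,.118,90
```

```text
[0.60858535 0.22728498 0.00508941] ((607.0216064453125, 225.67245483398438), (159.31961059570312, 90.60198211669922), 87.20169830322266)
start [0.4377 0.2785 0.1159] phi 90.4 tilt [-0. -0. -1.] gap 0.024 t 18.65
1 [-0.042, -0.013, -0.001] 0.0
2 [-0.043, -0.014, -0.0] 0.0
3 [-0.042, -0.013, -0.001] 0.0
4 [-0.043, -0.014, -0.0] 0.01
end [0.608  0.2256 0.1179] 89.8
```

Call:
step_arm([
  {"grip": 225, "offset": [-0.03, -0.01, -0.001], "twist": [0, 0, 0]},
  {"grip": 225, "offset": [-0.04, -0.013, 0], "twist": [0, 0, 0]},
  {"grip": 225, "offset": [-0.04, -0.012, 0], "twist": [0, 0, 0]},
  {"grip": 225, "offset": [-0.04, -0.011, 0], "twist": [0, 0, 0]},
  {"grip": 225, "offset": [-0.02, -0.006, 0], "twist": [0, 0, 0]},
  {"grip": 225, "offset": [0, 0, 0.02], "twist": [0, 0, 0]},
  {"grip": 225, "offset": [0, 0, 0.02], "twist": [0, 0, 0]},
  {"grip": 225, "offset": [0, 0, 0.015], "twist": [0, 0, 0]},
  {"grip": 225, "offset": [0, 0, 0], "twist": [0, 0, 0]},
  {"grip": 225, "offset": [0, 0, 0], "twist": [0, 0, 0]},
])

```text
time_s: 19.65
eef_pos: [0.6073, 0.2276, 0.0611]
tool_rot: [-0.001, -0.003, 1.0, -0.0]
ft_force: [0.8, -0.3, 0.1]
finger_gap: 0.0243
finger_force: 29.5
```

```bash
python3 plan.py .608,.227,.0465,90;  python3 - <<'E'
from h import *
c=snap('side'); f=c['frame'][230:370,220:400,::-1]; cv2.imwrite('pics/s4.png',cv2.resize(f,None,fx=4,fy=4))
E
```

```text
start [0.6073 0.2276 0.0611] phi 90.4 tilt [-0.002 -0.001 -1.   ] gap 0.0243 t 19.65
1 [-0.001, -0.001, 0.015] 0.01
end [0.6083 0.2266 0.0461] 89.8
```

View pics/s4.png

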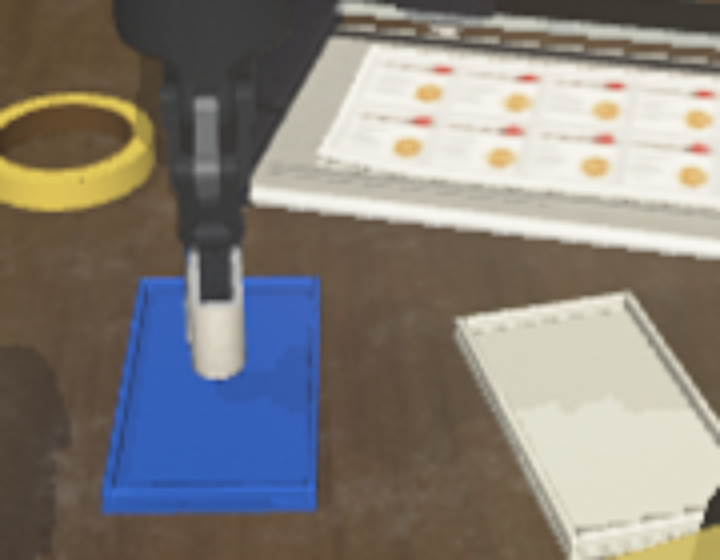

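The glue stick hangs upright (217,330) over the middle of the blue tray. I'll lower it and release.

Call:
step_arm([
  {"grip": 225, "offset": [-0.001, 0, 0.008], "twist": [0, 0, 0]},
  {"grip": 225, "offset": [0, 0, 0.004], "twist": [0, 0, 0]},
  {"grip": 225, "offset": [0, 0, 0.001], "twist": [0, 0, 0]},
  {"grip": 225, "offset": [0, 0, 0], "twist": [0, 0, 0]},
  {"grip": 225, "offset": [0, 0, 0], "twist": [0, 0, 0]},
])

```text
time_s: 20.2
eef_pos: [0.6094, 0.2278, 0.0495]
tool_rot: [0.0, -0.003, 1.0, 0.0]
ft_force: [-0.5, -0.1, -0.2]
finger_gap: 0.024
finger_force: 29.5
```

Call:
step_arm([
  {"grip": 225, "offset": [0.001, 0, 0.002], "twist": [0, 0, 0]},
  {"grip": 225, "offset": [0, 0, 0.001], "twist": [0, 0, 0]},
  {"grip": 225, "offset": [0, 0, 0], "twist": [0, 0, 0]},
  {"grip": 225, "offset": [0, 0, 0], "twist": [0, 0, 0]},
])

```text
time_s: 20.6
eef_pos: [0.6087, 0.2278, 0.047]
tool_rot: [0.0, -0.003, 1.0, 0.0]
ft_force: [-0.3, -0.5, 4.2]
finger_gap: 0.0242
finger_force: 29.7
```

Call:
step_arm([
  {"grip": 180, "offset": [0, 0, 0], "twist": [0, 0, 0]},
  {"grip": 100, "offset": [0, 0, 0], "twist": [0, 0, 0]},
  {"grip": 0, "offset": [0, 0, 0], "twist": [0, 0, 0]},
  {"grip": 0, "offset": [0, 0, 0], "twist": [0, 0, 0]},
  {"grip": 0, "offset": [0, 0, 0], "twist": [0, 0, 0]},
  {"grip": 0, "offset": [0, 0, 0], "twist": [0, 0, 0]},
  {"grip": 0, "offset": [0, 0, -0.02], "twist": [0, 0, 0]},
  {"grip": 0, "offset": [0, 0, -0.04], "twist": [0, 0, 0]},
  {"grip": 0, "offset": [0, 0, -0.04], "twist": [0, 0, 0]},
  {"grip": 0, "offset": [0, 0, -0.04], "twist": [0, 0, 0]},
  {"grip": 0, "offset": [0, 0, -0.02], "twist": [0, 0, 0]},
  {"grip": 0, "offset": [0, 0, 0], "twist": [0, 0, 0]},
])

```text
time_s: 21.8
eef_pos: [0.6113, 0.2288, 0.2115]
tool_rot: [0.004, -0.003, 1.0, 0.002]
ft_force: [0.4, -0.2, 0.7]
finger_gap: 0.0854
finger_force: 0.0
```

```bash
python3 - <<'E'
from h import *
c=load('top'); W=pts(c)
P=W[(W[...,2]>.03)&(W[...,2]<.06)&(abs(W[...,0]-.61)<.07)&(abs(W[...,1]+.275)<.07)]
print(P.mean(0),cv2.minAreaRect((P[:,:2]*1000).astype(np.float32)))
E
python3 plan.py .613,-.277,.2,10
```

```text
[ 0.60890618 -0.27661705  0.04190794] ((609.515625, -276.5830993652344), (63.63214874267578, 63.54537582397461), 32.93143081665039)
start [0.6113 0.2288 0.2115] phi 90.3 tilt [ 0.009  0.004 -1.   ] gap 0.0854 t 21.8
1 [0.0, -0.042, 0.001] 0.12
2 [-0.005, -0.042, 0.001] 0.11
3 [-0.009, -0.041, 0.001] 0.12
4 [-0.015, -0.04, 0.001] 0.12
5 [-0.019, -0.037, 0.001] 0.11
6 [-0.023, -0.036, 0.001] 0.12
7 [-0.027, -0.032, 0.001] 0.12
8 [-0.03, -0.029, 0.001] 0.11
9 [-0.034, -0.025, 0.001] 0.12
10 [-0.037, -0.021, 0.001] 0.12
11 [-0.039, -0.017, 0.001] 0.12
12 [-0.04, -0.012, 0.001] 0.11
end [ 0.6127 -0.2771  0.1995] 10.1
```

Call:
step_arm([
  {"grip": 0, "offset": [0, -0.042, 0.001], "twist": [0, 0, 0.12]},
  {"grip": 0, "offset": [-0.005, -0.042, 0.001], "twist": [0, 0, 0.11]},
  {"grip": 0, "offset": [-0.009, -0.041, 0.001], "twist": [0, 0, 0.12]},
  {"grip": 0, "offset": [-0.015, -0.04, 0.001], "twist": [0, 0, 0.12]},
  {"grip": 0, "offset": [-0.019, -0.037, 0.001], "twist": [0, 0, 0.11]},
  {"grip": 0, "offset": [-0.023, -0.036, 0.001], "twist": [0, 0, 0.12]},
  {"grip": 0, "offset": [-0.027, -0.032, 0.001], "twist": [0, 0, 0.12]},
  {"grip": 0, "offset": [-0.03, -0.029, 0.001], "twist": [0, 0, 0.11]},
  {"grip": 0, "offset": [-0.034, -0.025, 0.001], "twist": [0, 0, 0.12]},
  {"grip": 0, "offset": [-0.037, -0.021, 0.001], "twist": [0, 0, 0.12]},
  {"grip": 0, "offset": [-0.039, -0.017, 0.001], "twist": [0, 0, 0.12]},
  {"grip": 0, "offset": [-0.04, -0.012, 0.001], "twist": [0, 0, 0.11]},
])

```text
time_s: 23.0
eef_pos: [0.6086, -0.2795, 0.1925]
tool_rot: [-0.001, 0.644, 0.765, -0.001]
ft_force: [1.7, 0.5, -0.1]
finger_gap: 0.0853
finger_force: 0.0
```

Call:
step_arm([
  {"grip": 0, "offset": [0, 0, 0.03], "twist": [0, 0, 0]},
  {"grip": 0, "offset": [0, 0, 0.04], "twist": [0, 0, 0]},
  {"grip": 0, "offset": [0, 0, 0.04], "twist": [0, 0, 0]},
  {"grip": 0, "offset": [0, 0, 0.02], "twist": [0, 0, 0]},
  {"grip": 0, "offset": [0, 0, 0], "twist": [0, 0, 0]},
  {"grip": 0, "offset": [0, 0, 0], "twist": [0, 0, 0]},
])

```text
time_s: 23.6
eef_pos: [0.6091, -0.2781, 0.0633]
tool_rot: [-0.001, 0.642, 0.767, -0.001]
ft_force: [-0.5, 0.1, 0.5]
finger_gap: 0.0853
finger_force: 0.0
```

```bash
python3 plan.py .611,-.277,.05,10 .611,-.277,.01,10
```

```text
start [ 0.6091 -0.2781  0.0633] phi 10.1 tilt [-0.002  0.    -1.   ] gap 0.0853 t 23.6
1 [0.001, 0.002, 0.013] 0.0
2 [-0.0, 0.0, 0.04] 0.0
end [ 0.6109 -0.2768  0.0103] 10.1
```

Call:
step_arm([
  {"grip": 0, "offset": [0.001, 0.002, 0.02], "twist": [0, 0, 0]},
  {"grip": 0, "offset": [0, 0, 0.02], "twist": [0, 0, 0]},
  {"grip": 0, "offset": [0, 0, 0.014], "twist": [0, 0, 0]},
  {"grip": 0, "offset": [0, 0, 0], "twist": [0, 0, 0]},
  {"grip": 0, "offset": [0, 0, 0], "twist": [0, 0, 0]},
])

```text
time_s: 24.1
eef_pos: [0.6118, -0.2771, 0.0105]
tool_rot: [0.0, 0.642, 0.767, -0.0]
ft_force: [-0.0, -0.8, -0.1]
finger_gap: 0.0855
finger_force: 0.0
```

Call:
step_arm([
  {"grip": 120, "offset": [0, 0, 0], "twist": [0, 0, 0]},
  {"grip": 120, "offset": [0, 0, 0], "twist": [0, 0, 0]},
  {"grip": 120, "offset": [0, 0, 0], "twist": [0, 0, 0]},
  {"grip": 120, "offset": [0, 0, 0], "twist": [0, 0, 0]},
  {"grip": 120, "offset": [0, 0, 0], "twist": [0, 0, 0]},
  {"grip": 120, "offset": [0, 0, 0], "twist": [0, 0, 0]},
], newtons=40)

```text
time_s: 24.7
eef_pos: [0.6128, -0.2778, 0.012]
tool_rot: [0.001, 0.642, 0.767, 0.0]
ft_force: [0.7, -0.4, 6.1]
finger_gap: 0.0623
finger_force: 44.6
```

Call:
step_arm([
  {"grip": 120, "offset": [0, 0, -0.02], "twist": [0, 0, 0]},
  {"grip": 120, "offset": [0, 0, -0.04], "twist": [0, 0, 0]},
  {"grip": 120, "offset": [0, 0, -0.04], "twist": [0, 0, 0]},
  {"grip": 120, "offset": [0, 0, -0.04], "twist": [0, 0, 0]},
  {"grip": 120, "offset": [0, 0, -0.02], "twist": [0, 0, 0]},
  {"grip": 120, "offset": [0, 0, 0], "twist": [0, 0, 0]},
])

```text
time_s: 25.3
eef_pos: [0.6139, -0.2781, 0.1742]
tool_rot: [0.004, 0.642, 0.767, 0.001]
ft_force: [0.3, -0.8, -1.2]
finger_gap: 0.0622
finger_force: 44.6
```

```bash
python3 plan.py .437,.26,.15,100.9
```

```text
start [ 0.6139 -0.2781  0.1742] phi 10.1 tilt [ 0.007 -0.002 -1.   ] gap 0.0622 t 25.3
1 [0.043, -0.006, 0.002] -0.12
2 [0.044, -0.001, 0.002] -0.12
3 [0.043, 0.004, 0.002] -0.13
4 [0.042, 0.01, 0.001] -0.12
5 [0.041, 0.015, 0.002] -0.12
6 [0.039, 0.02, 0.002] -0.12
7 [0.036, 0.024, 0.002] -0.12
8 [0.033, 0.029, 0.002] -0.12
9 [0.03, 0.032, 0.002] -0.13
10 [0.025, 0.035, 0.002] -0.12
11 [0.021, 0.039, 0.002] -0.12
12 [0.015, 0.04, 0.001] -0.12
13 [0.011, 0.043, 0.002] -0.12
end [0.4371 0.2603 0.1502] 100.7
```

Call:
step_arm([
  {"grip": 120, "offset": [0.043, -0.006, 0.002], "twist": [0, 0, -0.12]},
  {"grip": 120, "offset": [0.044, -0.001, 0.002], "twist": [0, 0, -0.12]},
  {"grip": 120, "offset": [0.043, 0.004, 0.002], "twist": [0, 0, -0.13]},
  {"grip": 120, "offset": [0.042, 0.01, 0.001], "twist": [0, 0, -0.12]},
  {"grip": 120, "offset": [0.041, 0.015, 0.002], "twist": [0, 0, -0.12]},
  {"grip": 120, "offset": [0.039, 0.02, 0.002], "twist": [0, 0, -0.12]},
  {"grip": 120, "offset": [0.036, 0.024, 0.002], "twist": [0, 0, -0.12]},
  {"grip": 120, "offset": [0.033, 0.029, 0.002], "twist": [0, 0, -0.12]},
  {"grip": 120, "offset": [0.03, 0.032, 0.002], "twist": [0, 0, -0.13]},
  {"grip": 120, "offset": [0.025, 0.035, 0.002], "twist": [0, 0, -0.12]},
  {"grip": 120, "offset": [0.021, 0.039, 0.002], "twist": [0, 0, -0.12]},
  {"grip": 120, "offset": [0.015, 0.04, 0.001], "twist": [0, 0, -0.12]},
])

```text
time_s: 26.5
eef_pos: [0.4455, 0.2202, 0.1457]
tool_rot: [-0.002, -0.036, 0.999, -0.001]
ft_force: [0.3, -0.6, -0.7]
finger_gap: 0.0622
finger_force: 44.5
```

Call:
step_arm([
  {"grip": 120, "offset": [0.011, 0.043, 0.002], "twist": [0, 0, -0.12]},
  {"grip": 120, "offset": [0, 0, 0.02], "twist": [0, 0, 0]},
  {"grip": 120, "offset": [0, 0, 0.03], "twist": [0, 0, 0]},
  {"grip": 120, "offset": [0, 0, 0.03], "twist": [0, 0, 0]},
  {"grip": 120, "offset": [0, 0, 0.02], "twist": [0, 0, 0]},
  {"grip": 120, "offset": [0, 0, 0], "twist": [0, 0, 0]},
  {"grip": 120, "offset": [0, 0, 0], "twist": [0, 0, 0]},
])

```text
time_s: 27.2
eef_pos: [0.4332, 0.2607, 0.0449]
tool_rot: [-0.002, -0.093, 0.996, -0.001]
ft_force: [-0.2, 0.3, -1.6]
finger_gap: 0.0623
finger_force: 44.5
```

```bash
python3 - <<'E'
from h import *
c=load('top'); W=pts(c); f=c['frame']; hsv=cv2.cvtColor(f,cv2.COLOR_RGB2HSV); S,V=hsv[...,1],hsv[...,2]
m=(S<50)&(V>140)&(W[...,2]<.02)&(abs(W[...,0]-.437)<.08)&(abs(W[...,1]-.26)<.1); P=W[m]
print(cv2.minAreaRect((P[:,:2]*1000).astype(np.float32)))
c=snap('side'); cv2.imwrite('pics/s5.png',cv2.resize(c['frame'][230:390,220:440,::-1],None,fx=3,fy=3))
E
python3 plan.py .437,.26,.03,100.9 .437,.26,.014,100.9
```

```text
((439.6049499511719, 249.26194763183594), (94.79949188232422, 142.9235076904297), 11.091729164123535)
start [0.4344 0.2615 0.0461] phi 100.7 tilt [-0.001 -0.    -1.   ] gap 0.0622 t 27.25
1 [-0.002, -0.002, 0.016] -0.0
2 [-0.0, 0.0, 0.016] -0.0
end [0.4368 0.2599 0.0141] 100.7
```

View pics/s5.png

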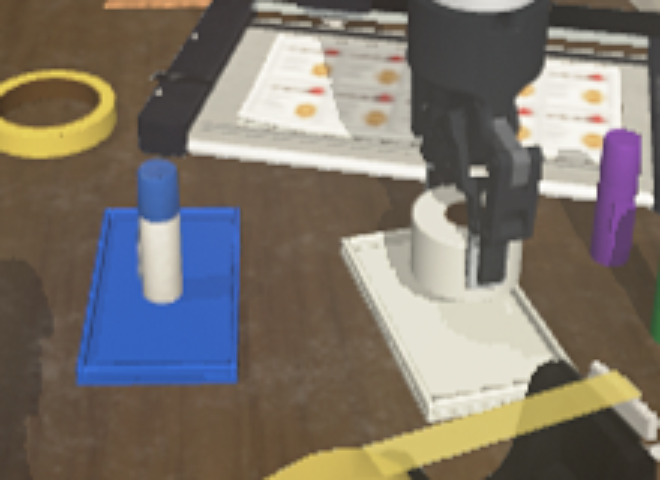

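The glue stick stands upright in mid-blue tray (160,240), and the roll (460,240) is over the white tray. I'll lower the roll.

Call:
step_arm([
  {"grip": 120, "offset": [-0.002, -0.001, 0.012], "twist": [0, 0, 0]},
  {"grip": 120, "offset": [0, 0, 0.01], "twist": [0, 0, 0]},
  {"grip": 120, "offset": [0, 0, 0.007], "twist": [0, 0, 0]},
  {"grip": 120, "offset": [0, 0, 0.003], "twist": [0, 0, 0]},
  {"grip": 120, "offset": [0, 0, 0], "twist": [0, 0, 0]},
  {"grip": 120, "offset": [0, 0, 0], "twist": [0, 0, 0]},
])

```text
time_s: 27.85
eef_pos: [0.437, 0.261, 0.0143]
tool_rot: [0.0, -0.093, 0.996, 0.0]
ft_force: [0.2, -0.6, -0.6]
finger_gap: 0.0624
finger_force: 44.5
```

Call:
step_arm([
  {"grip": 120, "offset": [0, 0, 0.002], "twist": [0, 0, 0]},
  {"grip": 120, "offset": [0, 0, 0.001], "twist": [0, 0, 0]},
  {"grip": 120, "offset": [0, 0, 0], "twist": [0, 0, 0]},
])

```text
time_s: 28.15
eef_pos: [0.4372, 0.2612, 0.0119]
tool_rot: [0.0, -0.093, 0.996, 0.0]
ft_force: [-1.5, 0.7, 3.4]
finger_gap: 0.0622
finger_force: 45.0
```

Call:
step_arm([
  {"grip": 0, "offset": [0, 0, 0], "twist": [0, 0, 0]},
  {"grip": 0, "offset": [0, 0, 0], "twist": [0, 0, 0]},
  {"grip": 0, "offset": [0, 0, 0], "twist": [0, 0, 0]},
  {"grip": 0, "offset": [0, 0, 0], "twist": [0, 0, 0]},
  {"grip": 0, "offset": [0, 0, -0.02], "twist": [0, 0, 0]},
  {"grip": 0, "offset": [0, 0, -0.04], "twist": [0, 0, 0]},
  {"grip": 0, "offset": [0, 0, -0.04], "twist": [0, 0, 0]},
  {"grip": 0, "offset": [0, 0, -0.04], "twist": [0, 0, 0]},
  {"grip": 0, "offset": [0, 0, -0.04], "twist": [0, 0, 0]},
  {"grip": 0, "offset": [0, 0, -0.02], "twist": [0, 0, 0]},
  {"grip": 0, "offset": [0, 0, 0], "twist": [0, 0, 0]},
])

```text
time_s: 29.25
eef_pos: [0.4393, 0.2626, 0.2154]
tool_rot: [0.004, -0.093, 0.996, 0.002]
ft_force: [1.2, -0.2, 0.9]
finger_gap: 0.0855
finger_force: 0.0
```

```bash
python3 plan.py .47,-.03,.22,60
```

```text
start [0.4393 0.2626 0.2154] phi 100.7 tilt [ 0.007  0.005 -1.   ] gap 0.0855 t 29.25
1 [0.003, -0.042, -0.001] 0.1
2 [-0.0, -0.042, -0.0] 0.1
3 [-0.005, -0.042, -0.001] 0.1
4 [-0.009, -0.041, -0.001] 0.11
5 [-0.014, -0.039, -0.0] 0.1
6 [-0.017, -0.039, -0.001] 0.1
7 [-0.022, -0.036, -0.001] 0.1
end [ 0.4704 -0.0303  0.2204] 60.0
```

Now I'll move aside and look.

Call:
step_arm([
  {"grip": 0, "offset": [0.003, -0.042, 0], "twist": [0, 0, 0.1]},
  {"grip": 0, "offset": [0, -0.042, 0], "twist": [0, 0, 0.1]},
  {"grip": 0, "offset": [-0.005, -0.042, 0], "twist": [0, 0, 0.1]},
  {"grip": 0, "offset": [-0.009, -0.041, 0], "twist": [0, 0, 0.11]},
  {"grip": 0, "offset": [-0.014, -0.039, 0], "twist": [0, 0, 0.1]},
  {"grip": 0, "offset": [-0.017, -0.039, 0], "twist": [0, 0, 0.1]},
  {"grip": 0, "offset": [-0.022, -0.036, 0], "twist": [0, 0, 0.1]},
  {"grip": 0, "offset": [0, 0, 0], "twist": [0, 0, 0]},
  {"grip": 0, "offset": [0, 0, 0], "twist": [0, 0, 0]},
])

```text
time_s: 30.15
eef_pos: [0.4669, -0.033, 0.2098]
tool_rot: [-0.001, 0.26, 0.966, -0.0]
ft_force: [-0.5, -0.2, -0.2]
finger_gap: 0.0854
finger_force: 0.0
```

```bash
python3 - <<'E'
from h import *
c=snap('top'); W=pts(c); f=c['frame']; hsv=cv2.cvtColor(f,cv2.COLOR_RGB2HSV).astype(int); H,S,V=[hsv[...,i] for i in range(3)]
def r(n,m,x,y,z0,z1,h=.1):
    P=W[m&(W[...,2]>z0)&(W[...,2]<z1)&(abs(W[...,0]-x)<h)&(abs(W[...,1]-y)<h)]; q=cv2.minAreaRect((P[:,:2]*1000).astype(np.float32)); print(n,P.mean(0).round(3),np.round(q[0],1),np.round(q[1],1),round(q[2],1))
T=S>=0
r('white',(S<50)&(V>110),.437,.26,-.01,.02); r('roll',T,.437,.26,.03,.06,.05)
r('blue',(H>100)&(H<125)&(S>150),.608,.227,-.01,.02); r('glue',T,.608,.227,.075,.12,.04)
r('stapler',T,.422,-.245,.04,.08,.08)
cv2.imwrite('pics/t6.png',cv2.resize(f[130:350,100:500,::-1],None,fx=2,fy=2))
E
```

```text
white [0.437 0.258 0.006] [437.4 260.6] [ 94.8 167. ] 11.2
roll [0.434 0.258 0.042] [435.1 258.5] [62.3 63.4] 1.4
blue [0.608 0.226 0.005] [607.8 226.1] [160.   89.9] 87.6
glue [0.608 0.225 0.09 ] [608.5 225.6] [23.2 21.4] 46.0
stapler [ 0.423 -0.243  0.054] [ 422.3 -245.1] [ 25.2 127. ] 4.9
```

View pics/t6.png

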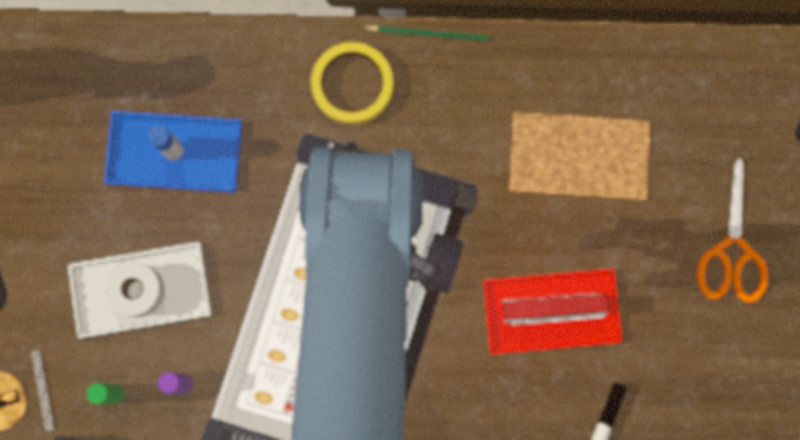

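The picture shows the glue stick upright in the blue tray (170,145), the roll flat in the white tray (133,290) and the stapler along the red tray (555,308). Each is within about 3 mm of its tray's centre. The tape and scissors are untouched and the gripper is clear, so I'm handing in.

```bash
python3 -c "
from bench import close_job; print(close_job())"
```

```text
the job is handed in; nothing more can be done
None
```

The stapler lies along the red tray, the glue stick stands upright in the blue tray and the label roll lies flat in the white tray, each within about 3 mm of its tray's centre, and the job was handed in after about 30 s of robot time.

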